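# Free the seized stop knob and trap the doming block

### The job

The stop on this bench hook has to trap the wooden doming block so that it cannot walk under the hammer, but its clamp knob has seized. Grip the knob firmly and break it loose anticlockwise, turn it freely about a quarter turn, then slide the stop up, without ramming it, until the block sits square and snug between stop and end stop with no gap on either side. Screw the knob fully tight again and let go; leave the tools and metal pieces lying around the hook where they are.

Things in the scene. Friction and masses are not known exactly. Their poses are not given: they have to be found in the camera images.
- bench_hook: Bench hook, fixed to the table: a plywood bed 120 x 300 mm, 26 mm thick, with a steel bar 32 mm wide let in flush along its middle, on which the stop clamps. Origin: centre of its underside. y runs along its length towards the hardwood end stop, x across it, z up. The end stop is a fixed bar 100 mm wide, 26 mm thick and 34 mm high across the +y end.
- end_stop_face (a point): Centre of the end stop's inner face (the one towards the sliding stop), 115 mm along +y from the hook's centre and 17 mm above the bed. Axes as the bench hook's; the face is square to y.
- sliding_stop (a joint): Position of the sliding stop along the track in m: 0 at the far end of its run, growing towards the end stop, up to 0.105. With the block snug between the faces it reads about 0.095. Clamped fast while the knob is tight (it would take some 30 N to force it along); it slides with 3 to 4 N once the knob is turned more than about 0.6 rad from tight. It cannot lift or turn.
- stop_face (a point): Centre of the sliding stop's front face (hardwood facing towards the end stop), 17 mm above the bed. The stop is a bright metal block 72 mm wide across the hook, 57 mm long and 36 mm high, with the knob on top. Axes as the bench hook's. The knob's axis is 31 mm behind this face (towards -y of the hook).
- clamp_knob (a joint): Angle of the clamp knob in rad: 0 is fully tight (its clockwise end), growing anticlockwise seen from above to 1.8, its other end. At 0 it is seized: it takes 0.4 to 0.5 N m to break it loose. The resistance fades over the first 0.5 rad; beyond that it turns freely with about 0.1 N m. Screwed back it binds again over the last 0.5 rad, up to a hard stop at 0. It stays where it is left. The knob rises 1.6 mm per rad as it is loosened and sinks again as it is tightened.
- knob_grip (a point): Middle of the clamp knob: a black ribbed round knob, 47 mm in diameter (48 mm over the ribs) and 24 mm tall, upright axis, on a 19 mm steel spacer on top of the sliding stop. This point lies on its axis, half way up, 67 mm above the bed and 93 mm above the table when tight; its underside is 12 mm lower, 15 mm above the top of the doming block, so fingers may reach a few mm below the knob all round. The axes turn with the knob.
- doming_block: Brown hardwood doming block with round dishes in its top, 55 x 55 mm and 40 mm high, 0.1 kg, loose on the bed between the sliding stop and the end stop, a few degrees out of square; pushed up by the stop it squares itself between the two faces. Origin: centre of its underside. Its y axis points roughly along the hook's y, z up.
- hammer: Small ball-peen hammer with a wooden handle, 226 mm long, lying on the table behind the hook; to be left alone. Origin: centre of its underside.
- steel_block: Grey steel bench block, 75 x 75 x 20 mm, on the table to the right; to be left alone. Origin: centre of its underside.
- copper_blank: Round metal blank, 24 mm in diameter and 8 mm thick, on the table in front of the hook; to be left alone. Origin: centre of its underside.
Mind the look-alikes: they are no part of the job. Of the things that look like the doming_block, the larger one is meant.

How it is judged:
On the way, in this order (a step that is already met when the one before it is completed fails the run):
1. the seized knob has been broken loose and turned on until the stop is free (more than 0.7 rad from tight) (value of joint clamp_knob above 0.7 rad), for 0.2 s.
2. with the knob still loose, the stop has been slid up and the block sits square and snug between stop and end stop (y of stop_face in the frame of end_stop_face above -0.0575 m and y of doming_block in the frame of end_stop_face between -0.031 and -0.0255 m and x of doming_block in the frame of end_stop_face between -0.028 and 0.028 m and angle between the x axis of doming_block and the x axis of bench_hook, either way round below 0.06 rad and angle between doming_block's own z axis and vertical below 0.05 rad and value of joint clamp_knob above 0.4 rad), for 0.2 s.
At the end, for the whole second after the job is handed in: Knob tight again (within 0.15 rad of its clockwise end); the doming block flat and at rest between the faces, under 2.5 mm of play in all, square within 0.06 rad, within 28 mm of the hook's middle line; hammer, steel block and metal blank where they were (y of stop_face in the frame of end_stop_face above -0.0575 m and y of doming_block in the frame of end_stop_face between -0.031 and -0.0255 m and x of doming_block in the frame of end_stop_face between -0.028 and 0.028 m and angle between the x axis of doming_block and the x axis of bench_hook, either way round below 0.06 rad and angle between doming_block's own z axis and vertical below 0.05 rad and value of joint clamp_knob below 0.15 rad and linear speed of doming_block below 0.01 m/s); the robot touches nothing.
It fails at once if the block is rammed or squeezed with more than 60 N (contact force between sliding_stop and doming_block above 60 N).
It fails at once if the hammer, the steel block or the metal blank is moved by more than 20 mm (distance of any of hammer, steel_block, copper_blank from where it was at the start of the episode above 0.02 m).
It also fails if it takes over 42 s, if anything falls off the work surface, if the arm or the gripper's body presses on something with over 40 N, if the wrist force passes 120 N, or if a joint passes its speed limit or range.

### The arm

A 7-joint arm with a two-finger parallel gripper is mounted at the origin on a cart in front of the work surface, level with it; the furniture and walls round the work are solid. World frame = base frame: x ahead of the robot, y to its left, z up, the work surface at z = 0. Lengths are in m, angles in rad, forces in N, time in s.
With the tool pointing down it reaches from about 0.425 to 0.875 m from the base axis. Payload 4.7 kg.
Tool frame: the origin (TCP) lies between the finger pads; the fingertips stand 14 mm ahead of it and the grasp point (between the pads) lies 5 mm behind it; z points along the fingers, y is the line along which they close (so a half turn about z gives the same grasp; the last joint's range is limited). The gripper opens to 87 mm and grips with 3 to 60 N. Pads are 19 mm wide; open, the fingers measure 117 mm over their backs; the gripper's body (75 mm by 190 mm) begins 51 mm behind the grasp point.
Start: joints at [1.229, 0.321, -0.07, 1.45, 0.023, 1.371, -0.057], TCP at [0.226, -0.609, 0.237] pointing down, gripper open.
Joint ranges: [-2.86, 2.86], [-0.3, 2.09], [-1.38, 1.24], [0.06, 2.45], [-1.56, 4.7], [0.09, 2.05], [-2.69, 2.69]. Speed limits (rad/s): [2.57, 2.57, 3.14, 3.14, 3.14, 3.14, 3.14].

### API

Orientations are given as a rotation vector (axis times angle).
In Python, from bench import ctrl gives the robot as it stands.
- The arm moves only by the shell command python3 -m inch 'ROWS' [OPENING] [FORCE]. ROWS is JSON, a list of rows, each a list of 6 numbers: the shift along the world's x, y, z in mm, then the turn, a rotation vector about the world's x, y, z in degrees. In form: [[tx, ty, tz, rx, ry, rz], ...]. A call has 1 to 20 rows; each row is the pose to reach, as a shift and turn from the pose commanded when the call began; what a row does not reach only later rows make up. A row lasts 1/8 s, in which the tool goes at most 62.5 mm and 10.7 degrees, less where a joint would pass 70% of its speed; a pose out of reach is approached as far as the arm can. A call with a gripper value outside its range is refused whole. OPENING is the finger opening in mm, from 0 to 87, set as the call begins (- or left out, the last holds). The fingers move at their own pace and stop on an object; FORCE is the grip in N (left out, the last holds). Time passes only in rows, so rows that repeat a pose let the fingers close. It gives the time, the measured TCP pose, the force, the opening and the grip force at its end, in the units of the state.
- ctrl.get_state(): the state, without advancing time (a new reading comes with each control period).
- ctrl.get_image(name): name is "side" or "top"; returns (picture, depth): 400x640x3 uint8, red, green, blue; 400x640 float32, m along the optical axis (not along the pixel's ray), 0 where there is no reading.
- ctrl.camera_params(name): a dict with "mtx" (3x3 intrinsics, pixels), "dist_coeffs" ([k1, k2, p1, p2, k3] as OpenCV has them; the pictures are not rectified), "T" (4x4, takes a point from camera to world coordinates). Camera axes: x right, y down, z forward; pixel columns grow to the right and rows downward; lengths in m; the calibration is good to about 2 mm. A picture is of the moment at which its call begins. camera_params takes no time and is no camera call.
- ctrl.close_job(): hands the job in; it is judged then, once.
The state is a dict: "time": time; "joint_positions": joint angles; "qd": joint speeds; "joint_torque": joint torques, N m; "position": TCP position; "tool_rot": TCP orientation; "ft_force": force on the tool from outside, world axes, zero at the start; "torque": the same for the moment, N m; "grip_width": opening from 0.0 (shut) to 1.0 (fully open); "grip_force": force on a finger pad.
Only numpy, scipy, OpenCV 4.12 (cv2) and the standard library are available. Lean on these libraries where they do the work, as an engineer would, in place of code of your own. Each camera call takes 0.05 s, during which the arm holds its last target. There are 200 camera calls.

## Working session

There is one attempt and no reset: what is moved stays moved. The work goes in short steps, Python scripts to look and compute and a shell command to move; the robot and the scene stay as the last step left them, time stands still between calls to the robot, and variables do not carry over. Pictures are saved under pics/ and viewed, at most 10 in all, crops included, and the job is handed in when it is done.

```bash
mkdir -p pics
cat > h.py <<'E'
import numpy as np, cv2
from bench import ctrl
def grab(n):
    im,d=ctrl.get_image(n); p=ctrl.camera_params(n)
    return im,d,p
def ray(p,uv,z):
    K=np.array(p["mtx"]);D=np.array(p["dist_coeffs"]);T=np.array(p["T"])
    q=cv2.undistortPoints(np.array(uv,float).reshape(-1,1,2),K,D).reshape(-1,2)
    d=np.c_[q,np.ones(len(q))]@T[:3,:3].T; o=T[:3,3]
    return o+d*((z-o[2])/d[:,2])[:,None]
def cloud(d,p):
    h,w=d.shape; v,u=np.mgrid[:h,:w]
    K=np.array(p["mtx"]);D=np.array(p["dist_coeffs"]);T=np.array(p["T"])
    q=cv2.undistortPoints(np.c_[u.ravel(),v.ravel()].astype(float).reshape(-1,1,2),K,D).reshape(-1,2)
    X=np.c_[q,np.ones(len(q))]*d.ravel()[:,None]
    return (X@T[:3,:3].T+T[:3,3]).reshape(h,w,3)
E
python3 - <<'E'
from h import *
s=ctrl.get_state(); print(s["time"],s["position"],s["tool_rot"],s["grip_width"])
for n in("top","side"):
    im,d,p=grab(n); cv2.imwrite(f"pics/{n}0.png",im[:,:,::-1]); np.savez(f"{n}0.npz",im=im,d=d)
    print(n,np.round(np.array(p["T"]),3).tolist(),np.array(p["mtx"]).tolist())
E
```

```text
0.0 [ 0.22622449 -0.60881464  0.23548544] [-3.09021886e+00 -5.55705487e-01  6.11638335e-04] 1.0003545249954036
top [[-0.147, -0.967, 0.211, 0.316], [-0.989, 0.144, -0.028, -0.246], [-0.003, -0.212, -0.977, 0.957], [0.0, 0.0, 0.0, 1.0]] [[422.48280852630717, 0.0, 314.3433257726947], [0.0, 422.48280852630717, 200.04047820106055], [0.0, 0.0, 1.0]]
side [[-0.999, 0.041, -0.027, 0.536], [0.044, 0.507, -0.861, 0.495], [-0.022, -0.861, -0.509, 0.518], [0.0, 0.0, 0.0, 1.0]] [[430.3241119264329, 0.0, 312.23237528583275], [0.0, 430.3241119264329, 197.8882840258188], [0.0, 0.0, 1.0]]
```

View pics/top0.png

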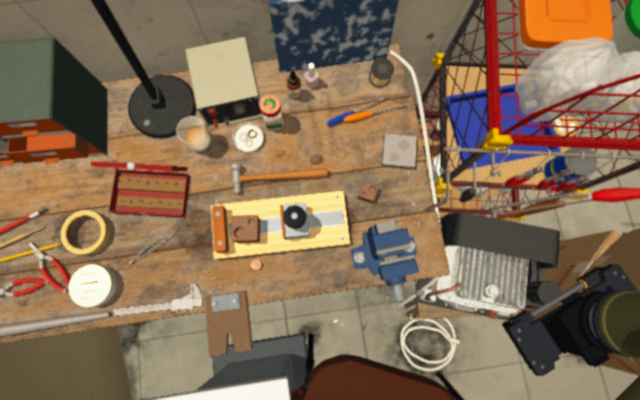

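View pics/side0.png

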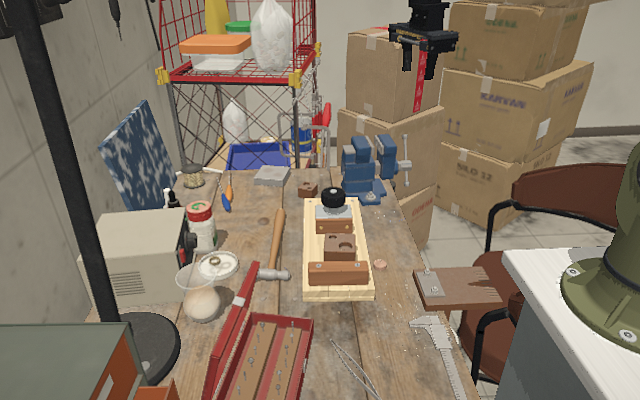

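The top view shows the hook at (280,225), end stop (219,229), large doming block (245,229), and black knob on the stop (294,216). The smaller look-alike block is at (369,191). Other black round things are the jar (381,70) and lamp base (160,105). I choose the knob at (294,216) and the block at (245,229).

Run:
```python
from h import *
f=np.load("top0.npz"); im,d=f["im"],f["d"]; p=ctrl.camera_params("top"); C=cloud(d,p)
cv2.imwrite("pics/crop.png",cv2.resize(im[180:270,195:365,::-1],None,fx=4,fy=4,interpolation=cv2.INTER_CUBIC))
R=np.zeros(d.shape,bool); R[185:265,200:360]=1
hsv=cv2.cvtColor(im,cv2.COLOR_RGB2HSV)
# plywood outline
m=(R&(C[...,2]>0.015)).astype(np.uint8)
c=max(cv2.findContours(m,0,2)[0],key=cv2.contourArea)
bed=R&(abs(C[...,2]-.026)<.006)
print("bed z",np.median(C[bed][:,2]))
xy=C[bed][:,:2]; r=cv2.minAreaRect((xy*1000).astype(np.float32)); print("bed rect mm",r)
k=R&(C[...,2]>.095)&(hsv[...,2]<90); P=C[k]; print("knob",k.sum(),np.median(P,0),P[:,:2].min(0),P[:,:2].max(0), cv2.minEnclosingCircle((P[:,:2]*1000).astype(np.float32)))
kk=R&(hsv[...,2]<60); n,l,s,ce=cv2.connectedComponentsWithStats(kk.astype(np.uint8)); print(s[1:],ce[1:])
br=R&(abs(C[...,2]-.066)<.006)&(C[...,1]>np.median(P[:,1])+.04)
n,l,s,ce=cv2.connectedComponentsWithStats(br.astype(np.uint8))
for i in range(1,n):
    if s[i,4]>60: print(s[i],cv2.minAreaRect((C[l==i][:,:2]*1000).astype(np.float32)),np.median(C[l==i][:,2]))
f=np.load("side0.npz"); ds=f["d"]; ps=ctrl.camera_params("side"); S=cloud(ds,ps); im2=f["im"]
h2=cv2.cvtColor(im2,cv2.COLOR_RGB2HSV); k=np.zeros(ds.shape,bool);k[180:215,310:355]=1
k&=(h2[...,2]<90)&(S[...,2]>.06); P=S[k]; print("side knob",np.median(P,0),P.min(0),P.max(0))
```

```text
bed z 0.025814908018024108
bed rect mm ((476.10284423828125, -199.02096557617188), (332.9264221191406, 162.0992889404297), 80.80644226074219)
knob 353 [ 0.4690047  -0.22555764  0.10516654] [ 0.31586408 -0.24757164] [ 0.49336445 -0.2026168 ] ((404.31671142578125, -230.95330810546875), 89.67259216308594)
[[285 207  21  21 292]] [[294.87671233 217.17808219]]
[212 207  14  39 211] ((483.2802734375, -59.73114776611328), (24.07069969177246, 85.42584228515625), 87.55341339111328) 0.06100315206257334
[232 215  26  27 556] ((470.0556640625, -115.09052276611328), (54.07601547241211, 54.94551086425781), 83.79914093017578) 0.06583136652890714
side knob [ 0.47493115 -0.20834216  0.10281468] [ 0.45028522 -0.24426029  0.06109631] [0.53577508 0.49506286 0.5183703 ]
```

View pics/crop.png

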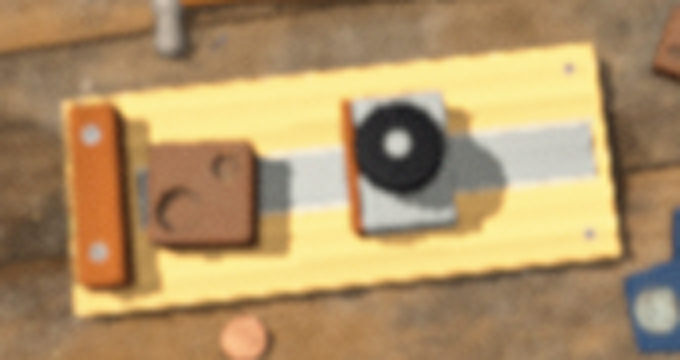

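The crop confirms it: knob hub at crop (397,143), large block with two dishes at (203,195), slightly out of square, end stop at (98,195).

Run:
```python
from h import *
p=ctrl.camera_params("top"); g=lambda L,z: ray(p,[(195+(x+.5)/4-.5,180+(y+.5)/4-.5) for x,y in L],z)
c=g([(65,100),(592,42),(622,258),(78,316)],.026); print(c.round(4)); ctr=c.mean(0)
e=(c[0]+c[3]-c[1]-c[2])[:2]; e/=np.linalg.norm(e); th=np.degrees(np.arctan2(e[1],e[0])); 
f=(c[0]+c[1]-c[2]-c[3])[:2]
print("ctr",ctr,"ydir deg",th,"xdir",np.degrees(np.arctan2(f[1],f[0])),"L",np.linalg.norm(c[0]-c[1]),np.linalg.norm(c[0]-c[3]))
k=g([(399,146)],.105)[0]; hub=g([(397,143)],.106)[0]; print("knob",k,hub)
ex=np.array([e[1],-e[0]])
for q in(k,hub): print("along",(q-ctr)[:2]@e,"across",(q-ctr)[:2]@ex)
b=g([(150,140),(252,143),(256,246),(150,246)],.066); print(b.mean(0),"along",(b.mean(0)-ctr)[:2]@e,"across",(b.mean(0)-ctr)[:2]@ex, np.degrees(np.arctan2(*(b[0]-b[1])[1::-1])))
s=ctrl.get_state();print("joints",s["joint_positions"])
from scipy.spatial.transform import Rotation as R
print(R.from_rotvec(s["tool_rot"]).as_matrix().round(3))
```

```text
[[ 0.5403 -0.0404  0.026 ]
 [ 0.5298 -0.3389  0.026 ]
 [ 0.4065 -0.3356  0.026 ]
 [ 0.419  -0.0361  0.026 ]]
ctr [ 0.47392864 -0.18776551  0.026     ] ydir deg 87.79501721603033 xdir -1.8023768840179049 L 0.29869158844602717 0.12138273794170172
knob [ 0.47216485 -0.22456495  0.105     ] [ 0.47367451 -0.22379062  0.106     ]
along -0.03684005165287762 across -0.0003466405082663016
along -0.03600820634238139 across 0.0011321093325772512
[ 0.46940436 -0.11645788  0.066     ] along 0.07108076515230903 across -0.007264469279798434 79.81605822503403
joints [ 1.22909711  0.32171122 -0.07008754  1.45156201  0.02261024  1.37083749
 -0.05685544]
[[ 0.937  0.348 -0.001]
 [ 0.348 -0.937  0.002]
 [-0.    -0.002 -1.   ]]
```

```bash
python3 -m inch '[[20,30,0,0,0,0],[50,80,0,0,0,0],[80,130,0,0,0,0],[110,175,0,0,0,0],[140,220,0,0,0,0],[170,265,0,0,0,0],[200,310,0,0,0,0],[225,350,0,0,0,0],[240,375,-20,0,0,0],[247,385,-40,0,0,0],[247,385,-60,0,0,0],[247,385,-75,0,0,0],[247,385,-75,0,0,0],[247,385,-75,0,0,0]]' 87
python3 - <<'E'
from h import *
s=ctrl.get_state();print(s["joint_positions"],s["ft_force"],s["tool_rot"])
a,_,_=grab("side"); b,_,_=grab("top")
c=np.vstack([cv2.resize(a[110:250,230:430],(600,420)),])[:,:,::-1]; cv2.imwrite("pics/near.png",c)
cv2.imwrite("pics/neartop.png",cv2.resize(b[150:270,200:380,::-1],(600,400)))
E
```

```text
time: 1.85
position: [0.4737, -0.2247, 0.1622]
tool_rot: [3.092, 0.555, 0.001]
ft_force: [-0.1, -0.4, 0.0]
grip_width: 1.001
grip_force: 0.0
[ 0.77364447  0.12734547 -0.40774158  1.84644767  0.05472892  1.17770667
 -0.86763973] [-0.1212308  -0.37206504  0.0245963 ] [3.09153260e+00 5.54958660e-01 1.15399834e-03]
```

View pics/near.png

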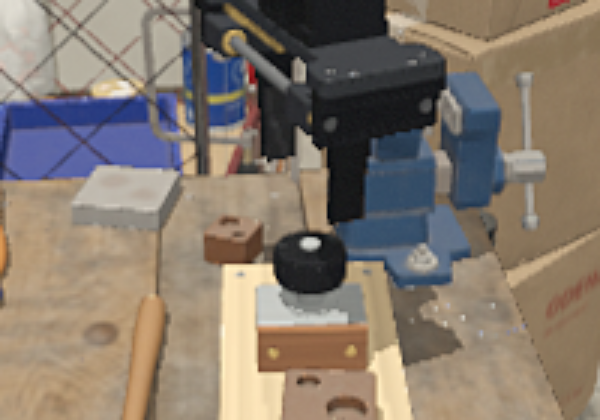

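The open fingers straddle the knob (hub at crop (310,243)), tips around (347,215) and (283,150). I'll check the hub from the side view and the vise's clearance before going down.

Run:
```python
from h import *
p=ctrl.camera_params("side"); print("hub side",ray(p,[(230+310/3,110+243/3)],.105))
f=np.load("top0.npz"); C=cloud(f["d"],ctrl.camera_params("top")); V=C[225:285,350:418].reshape(-1,3); V=V[V[:,2]>.1]
print(V.min(0),V.max(0),len(V))
K=np.array(p["mtx"]);T=np.linalg.inv(p["T"])
q=np.array([.4737,-.2247,.148]); y=np.array([.348,-.937,0])*.0435
print(cv2.projectPoints(np.array([q-y,q+y]),cv2.Rodrigues(T[:3,:3])[0],T[:3,3],K,np.array(p["dist_coeffs"]))[0].reshape(-1,2)*3-[690,330])
```

```text
hub side [[ 0.47218994 -0.227181    0.105     ]]
[ 0.31586408 -0.44741295  0.10143892] [ 0.43032981 -0.24569397  0.95707061] 1633
[[339.09114957 215.39928748]
 [279.79929987 157.97023454]]
```

```bash
python3 -m inch '[[-1,0,-15,0,0,0],[-1,0,-35,0,0,0],[-1,0,-55,0,0,0],[-1,0,-67,0,0,0],[-1,0,-74,0,0,0],[-1,0,-74,0,0,0],[-1,0,-74,0,0,0]]'
python3 -m inch '[[0,0,0,0,0,0],[0,0,0,0,0,0],[0,0,0,0,0,0],[0,0,0,0,0,0],[0,0,0,0,0,0],[0,0,0,0,0,0]]' 40 8
python3 -c "
from h import *
s=ctrl.get_state();print(s['torque'],s['joint_positions'])"
```

```text
time: 2.82
position: [0.4729, -0.2245, 0.0882]
tool_rot: [3.091, 0.556, 0.001]
ft_force: [0.3, 0.5, 0.6]
grip_width: 1.0
grip_force: 0.0
time: 3.58
position: [0.4726, -0.225, 0.0877]
tool_rot: [3.091, 0.555, 0.001]
ft_force: [1.0, -2.4, -0.9]
grip_width: 0.54
grip_force: 8.0
[-0.39016885 -0.18777301  0.01329862] [ 0.76177677  0.20566705 -0.40375259  1.92409251  0.09445214  1.02892507
 -0.89850958]
```

```bash
python3 -m inch '[[0,0,0,0,0,0],[0,0,0,0,0,0],[0,0,0,0,0,3],[0,0,0,0,0,6],[0,0,0,0,0,10],[0,0,0,0,0,14],[0,0,0.5,0,0,18],[0,0,0.6,0,0,22]]' 40 60
python3 -c "
from h import *
s=ctrl.get_state();print(s['torque'])"
```

```text
time: 4.58
position: [0.4727, -0.2244, 0.0878]
tool_rot: [2.928, 1.138, 0.001]
ft_force: [3.8, -2.6, -5.4]
grip_width: 0.526
grip_force: 60.0
[-0.53709489 -0.73558878 -0.09600364]
```

```bash
python3 -m inch '[[0,0,0.2,0,0,7],[0,0,0.4,0,0,14],[0,0,0.6,0,0,21],[0,0,0.8,0,0,28],[0,0,1,0,0,35],[0,0,1.2,0,0,42],[0,0,1.4,0,0,49],[0,0,1.6,0,0,56],[0,0,1.6,0,0,56],[0,0,1.6,0,0,56]]'
python3 - <<'E'
from h import *
s=ctrl.get_state();print(s['torque'],s["joint_positions"])
a,_,_=grab("side"); cv2.imwrite("pics/turn.png",cv2.resize(a[140:290,250:420],(680,600))[:,:,::-1])
E
```

```text
time: 5.82
position: [0.4732, -0.2241, 0.0892]
tool_rot: [2.051, 2.378, 0.002]
ft_force: [5.1, -2.3, -7.0]
grip_width: 0.524
grip_force: 60.0
[-0.61864945 -1.13301544  0.09510845] [ 0.8995524   0.22222732 -0.55803055  1.91839689  0.13504323  1.03597938
  0.43078169]
```

View pics/turn.png

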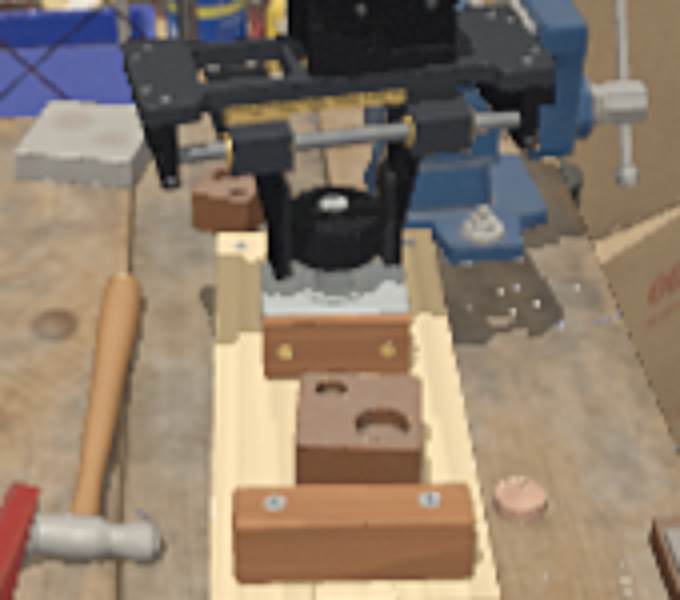

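The knob is held at about 78° from tight, with the finger tips clear of the stop. Next I slide along the hook's y axis, heading 88°.

```bash
python3 -m inch '[[0,2,0,0,0,0],[0.1,5,0,0,0,0],[0.3,9,0,0,0,0],[0.4,13,0,0,0,0],[0.6,17,0,0,0,0],[0.7,21,0,0,0,0],[0.9,25,0,0,0,0],[1,29,0,0,0,0],[1.2,33,0,0,0,0],[1.3,37,0,0,0,0],[1.4,40,0,0,0,0],[1.4,40,0,0,0,0]]'
python3 -m inch '[[0.1,2,0,0,0,0],[0.1,4,0,0,0,0],[0.2,6,0,0,0,0],[0.3,8,0,0,0,0],[0.3,10,0,0,0,0],[0.4,12,0,0,0,0],[0.5,14,0,0,0,0],[0.6,16,0,0,0,0],[0.6,18,0,0,0,0],[0.6,18,0,0,0,0]]'
```

```text
time: 7.38
position: [0.4747, -0.1835, 0.0892]
tool_rot: [2.051, 2.378, 0.003]
ft_force: [4.6, -1.8, -7.6]
grip_width: 0.522
grip_force: 60.0
time: 8.62
position: [0.4753, -0.1661, 0.0892]
tool_rot: [2.051, 2.377, 0.003]
ft_force: [5.6, -2.5, -8.4]
grip_width: 0.53
grip_force: 60.0
```

```bash
python3 -m inch '[[0,1,0,0,0,0],[0.1,2,0,0,0,0],[0.1,3,0,0,0,0],[0.1,4,0,0,0,0],[0.1,4,0,0,0,0]]'
python3 - <<'E'
from h import *
a,_,_=grab("side"); cv2.imwrite("pics/slid.png",cv2.resize(a[170:310,280:400],(600,560))[:,:,::-1])
E
```

```text
time: 9.25
position: [0.4754, -0.1623, 0.0892]
tool_rot: [2.051, 2.377, 0.002]
ft_force: [5.4, -3.2, -8.3]
grip_width: 0.529
grip_force: 60.0
```

View pics/slid.png

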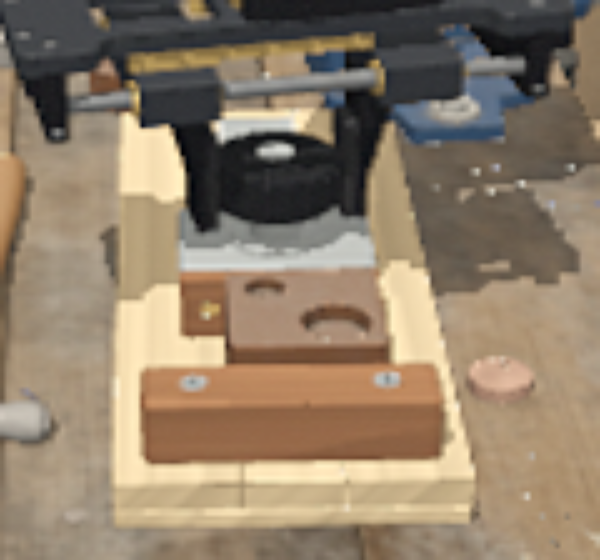

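The block now sits flush on the stop face and is nearly square, with a small gap left to the end stop. Continuing gently.

```bash
python3 -m inch '[[0,0.7,0,0,0,0],[0,1.4,0,0,0,0],[0,2,0,0,0,0],[0,2,0,0,0,0]]'|grep -E 'pos|ft'
python3 -m inch '[[0,0.5,0,0,0,0],[0,1,0,0,0,0],[0,1,0,0,0,0]]'|grep -E 'pos|ft'
python3 -m inch '[[0,0.5,0,0,0,0],[0,1,0,0,0,0],[0,1,0,0,0,0]]'|grep -E 'pos|ft'
```

```text
position: [0.4755, -0.1604, 0.0892]
ft_force: [5.2, -3.1, -9.1]
position: [0.4755, -0.1594, 0.0892]
ft_force: [6.0, -3.2, -9.5]
position: [0.4755, -0.1591, 0.0892]
ft_force: [6.6, -3.4, -7.9]
```

```bash
for i in 1 2; do python3 -m inch '[[0,0.5,0,0,0,0],[0,0.5,0,0,0,0],[0,0.5,0,0,0,0]]'|grep -E 'pos|ft|time'; done
python3 - <<'E'
from h import *
s=ctrl.get_state(); print(s["torque"])
a,d,_=grab("side"); cv2.imwrite("pics/snug.png",cv2.resize(a[220:290,290:390],(800,560))[:,:,::-1])
E
```

```text
time: 10.92
position: [0.4755, -0.159, 0.0893]
ft_force: [6.1, -5.4, -9.9]
time: 11.3
position: [0.4755, -0.159, 0.0893]
ft_force: [6.1, -5.9, -10.4]
[-1.38309688 -1.52644919  0.04942786]
```

View pics/snug.png

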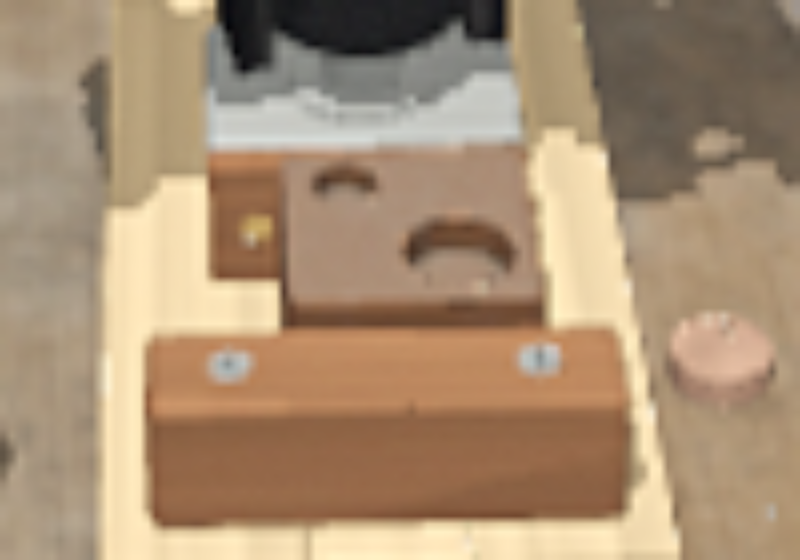

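The TCP has stalled at y = -0.159 while the commanded pose runs on, and the stop and block are square. A touch more push, then tighten.

```bash
python3 -m inch '[[0,0.5,0,0,0,0],[0,1,0,0,0,0],[0,1,0,0,0,0],[0,1,0,0,0,0]]'|grep -E 'pos|ft|time'
python3 -m inch '[[0,0,-0.2,0,0,-7],[0,0,-0.4,0,0,-14],[0,0,-0.6,0,0,-21],[0,0,-0.8,0,0,-28],[0,0,-1,0,0,-35],[0,0,-1.2,0,0,-42],[0,0,-1.4,0,0,-49],[0,0,-1.6,0,0,-56],[0,0,-1.8,0,0,-62],[0,0,-1.9,0,0,-66],[0,0,-2,0,0,-70],[0,0,-2,0,0,-70]]'
python3 -c "
from h import *
s=ctrl.get_state();print(s['torque'])"
```

```text
time: 11.85
position: [0.4754, -0.1588, 0.0892]
ft_force: [5.8, -8.1, -10.3]
time: 13.35
position: [0.4749, -0.1586, 0.0877]
tool_rot: [3.043, 0.767, 0.001]
ft_force: [4.1, -6.4, -4.8]
grip_width: 0.524
grip_force: 60.0
[-1.46697807 -0.79001666 -0.05334181]
```

```bash
for i in 1 2 3 4; do python3 -m inch '[[0,0,0,0,0,-2],[0,0,0,0,0,-4],[0,0,0,0,0,-4]]'|grep -E 'pos|ft|rot'; python3 -c "
from h import *
s=ctrl.get_state();print(s['torque'][2])"; done
```

```text
position: [0.4749, -0.1586, 0.0877]
tool_rot: [3.068, 0.662, 0.001]
ft_force: [3.7, -7.6, -3.8]
0.14071287448603198
position: [0.4749, -0.1586, 0.0877]
tool_rot: [3.089, 0.555, 0.002]
ft_force: [3.8, -7.0, -3.8]
0.22606396020642378
position: [0.4749, -0.1585, 0.0877]
tool_rot: [3.104, 0.454, 0.001]
ft_force: [3.5, -7.3, -3.9]
1.5641397015654508
position: [0.4762, -0.1581, 0.0878]
tool_rot: [3.118, 0.346, 0.006]
ft_force: [6.4, -7.2, -7.4]
1.4450967511683563
```

The hard stop is felt: the torque jumped to 1.5 N m. Release and lift.

```bash
python3 -m inch '[[0,0,0,0,0,0],[0,0,0,0,0,0],[0,0,0,0,0,0],[0,0,0,0,0,0],[0,0,0,0,0,0]]' 87 20
python3 -m inch '[[0,0,6,0,0,0],[0,0,20,0,0,0],[0,0,40,0,0,0],[0,0,70,0,0,0],[0,-20,100,0,0,0],[0,-60,120,0,0,0],[0,-110,130,0,0,0],[0,-160,130,0,0,0],[0,-160,130,0,0,0]]'
python3 - <<'E'
from h import *
b,d,p=grab("side"); cv2.imwrite("pics/end.png",cv2.resize(b[160:310,270:420],(600,600))[:,:,::-1])
E
```

```text
time: 15.48
position: [0.4744, -0.1561, 0.0877]
tool_rot: [-3.123, -0.339, 0.0]
ft_force: [-0.2, 0.1, -0.7]
grip_width: 0.968
grip_force: 0.0
time: 16.6
position: [0.4729, -0.3215, 0.2186]
tool_rot: [3.122, 0.327, -0.0]
ft_force: [-0.7, 0.2, -0.8]
grip_width: 0.997
grip_force: 0.0
```

View pics/end.png

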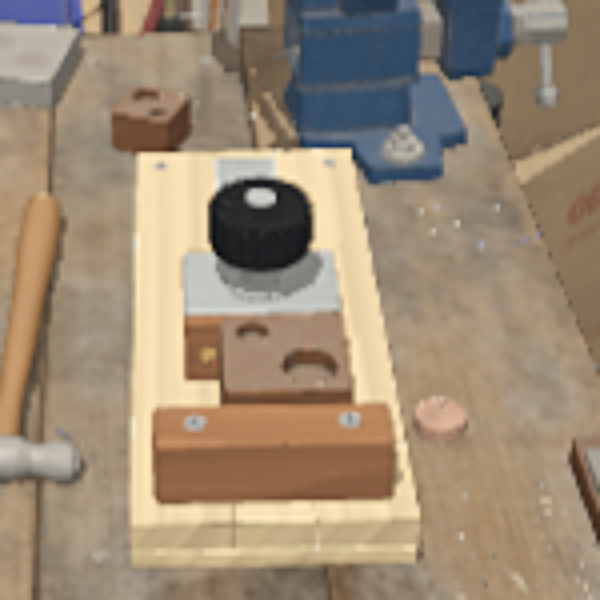

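The stop, block and end stop look closed up and square, and the hammer, blank and steel block are undisturbed. One numeric check from the top view before handing in.

Run:
```python
from h import *
b,d,p=grab("top"); C=cloud(d,p)
cv2.imwrite("pics/endtop.png",cv2.resize(b[190:265,200:300,::-1],(800,600),interpolation=cv2.INTER_CUBIC))
m=np.zeros(d.shape,bool); m[190:265,200:300]=1
hsv=cv2.cvtColor(b,cv2.COLOR_RGB2HSV)
k=m&(hsv[...,2]<60); u=np.argwhere(k)[:,::-1]; print("knob",ray(p,[u.mean(0)],.105))
```

```text
knob [[ 0.47279401 -0.16111072  0.105     ]]
```

View pics/endtop.png

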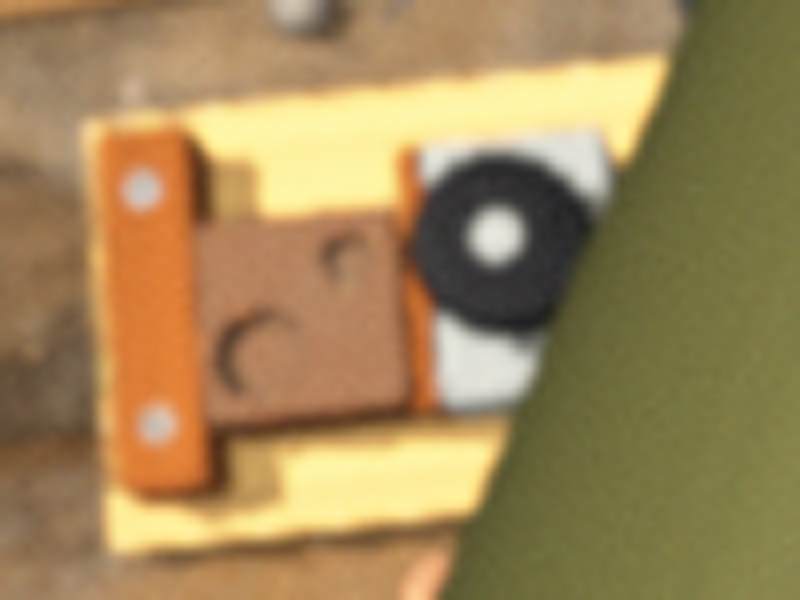

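From the top, the block touches both faces (crop x≈200 and ≈405), square and with no gap.

```bash
python3 -c "
from bench import ctrl
print(ctrl.close_job())"
```

```text
the job is handed in; nothing more can be done
None
```

The job is handed in: the knob was broken loose, the stop slid up until the block was square with no gap visible on either side, and the knob was screwed back to its hard stop and released; the hand-in call gave no verdict.

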